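Release a wooden ball into the cup with a spring-loaded slide

ROBOT

A 6-joint arm with a two-finger parallel gripper is mounted at the origin on the work surface. World frame = base frame: x ahead of the robot, y to its left, z up, the work surface at z = 0. Lengths are in m, angles in rad, forces in N, time in s.
With the tool pointing down it reaches from about 0.375 to 0.975 m from the base axis. Payload 3.8 kg.
Tool frame: the origin (TCP) lies at the very end of the fingers, on their centre line; the grasp point (between the pads) lies 19 mm behind it (bot.pinch_z is the distance from the TCP to the grasp point, in m); x points along the fingers, y is the direction in which the jaws open and shut, and the axes are right-handed (so a half turn about x gives the same grasp; the last joint's range is limited). The gripper opens to 85 mm and grips with 20 to 120 N. Pads are 22 mm wide; open, the fingers measure 114 mm over their backs; the gripper's body (76 mm by 85 mm) begins 54 mm behind the grasp point. The pads swing forward as they close: fully open they stand 13 mm farther back than shut.
Start: joints at [1.075, 0.264, 1.604, -0, 1.274, -0.037], TCP at [0.299, 0.605, 0.231] pointing down, gripper open.
Joint ranges: [-2.63, 2.63], [-0.94, 2.18], [0.31, 2.57], [-1.31, 4.45], [0, 2.66], [-2.55, 2.55]. Speed limits (rad/s): [2.57, 2.57, 3.14, 3.14, 3.14, 3.14].

INTERFACE

Orientations are given as a rotation vector (axis times angle).
In Python, from workcell import monitor, imaging, finish_job, bot gives the robot as it stands.
- The arm moves only by the tool jog_arm, never from a script. Its argument "rows" is a list of rows, each a list of 7 numbers: the shift along the tool's x, y, z in m, then the turn, a rotation vector about the tool's x, y, z in rad, then the opening in per cent of the stroke, from 0 (shut) to 100 (fully open). A call has 1 to 20 rows; each row is the pose to reach, as a shift and turn from the pose measured when the call began, along the tool's axes at that moment; what a row does not reach only later rows make up. A row lasts 1/10 s, in which the tool goes at most 50 mm and 8.59 degrees, less where a joint would pass 70% of its speed; a pose out of reach is approached as far as the arm can. A call with a gripper value outside its range is refused whole. The fingers move at their own pace and stop on an object; "force" is the grip in N (left out, the last holds). Time passes only in rows, so rows that repeat a pose let the fingers close. It gives the time, the measured TCP pose, the force and the opening at its end, in the units of the state.
- monitor.read_state(): the state, without advancing time (a new reading comes with each control period).
- imaging.read_camera(name): name is "scene" or "top"; returns the picture (480x640x3 uint8, blue, green, red); there is no depth.
- imaging.camera_params(name): a dict with "fx", "fy", "cx", "cy" (pixels), "T" (4x4, takes a point from camera to world coordinates). Camera axes: x right, y down, z forward; pixel columns grow to the right and rows downward; lengths in m; the calibration is good to about 2 mm. A picture is of the moment at which its call begins. camera_params takes no time and is no camera call.
- finish_job(): hands the job in, once; it reports no verdict.
The state is a dict: "time": time; "q": joint angles; "joint_vel": joint speeds; "joint_torque": joint torques, N m; "tool_pos": TCP position; "tcp_rot": TCP orientation; "wrist_force": force on the tool from outside, world axes, zero at the start; "torque": the same for the moment, N m; "width": opening from 0.0 (shut) to 1.0 (fully open).
Only numpy, scipy, OpenCV 4.12 (cv2) and the standard library are available. Lean on these libraries where they do the work, as an engineer would, in place of code of your own. Each camera call takes 0.05 s, during which the arm holds its last target. There are 200 camera calls.

TASK

Two identical tabletop ball dispensers stand on the classroom table; only one has a cup standing under it. Pull that dispenser's spring-loaded slide straight out by its upright tab, all the way to its stop, and keep it there for a second so that the ball drops into the cup; then let the slide go back fully home. Leave the other dispenser's slide shut and the cup standing upright.

Things in the scene. Friction and masses are not known exactly. Their poses are not given: they have to be found in the camera images.
- slide (a joint): Slide of the dispenser with the cup under it, pull-out in m: 0 = home (shut), 0.050 = hard stop. A spring pulls it home with 2.4 N when shut, 5.4 N at the stop, so it returns by itself when let go. It moves level along -x of point slide_tab. The ball drops only in about the last 15 mm of the stroke.
- slide_tab (a point): Centre of that slide's upright dark wooden pull tab: 22 (x) x 18 (y) x 45 mm tall, centre at z = 0.139, on the end of a flat bar 6 mm thick with free air below. Site x points level from tab to dispenser (yaw up to 0.3 rad; pull along -x), z up. The fixed plywood stand's deck (top z = 0.125) begins 93 mm, its clear tube (37 mm wide, to z = 0.190) has its axis 120 mm, along +x of the tab when shut.
- ball_center (a point): Centre of the plain wooden ball, 24 mm across, in the clear tube of that dispenser, lying on the slide.
- cup: White plastic cup, mouth 70 mm across, 80 mm tall, wall 3 mm, loose, standing on the foot of that dispenser below its tube; origin at the centre of its underside, z up.
- other_slide (a joint): Pull-out of the slide of the other, identical dispenser, which has a ball in its tube but no cup under it, in m: 0 = home, 0.050 = stop. To be left at home.

How it is judged:
By the outcome, as a careful person would: the job done as asked, in the order asked, and still so for the second after the job is handed in, with the robot touching nothing.
It also fails if it takes over 32 s, if anything falls off the work surface, if the arm or the gripper's body presses on something with over 40 N, if the wrist force passes 120 N, or if a joint passes its speed limit or range.

## Working session

There is one attempt and no reset: what is moved stays moved. The work goes in short steps, Python scripts to look and compute and a tool call to move; the robot and the scene stay as the last step left them, time stands still between calls to the robot, and variables do not carry over. Pictures are saved under pics/ and viewed, about 8 in all and at most 12, crops included, and the job is handed in when it is done.

Besides the shell and the picture viewer there is one more tool, called after ">>>" as name([rows], argument=value, ...), one row to a line, values as JSON. jog_arm: Moves the arm, as the interface text tells. Its arguments: {"type":"object","properties":{"rows":{"type":"array","items":{"type":"array","items":{"type":"number"}}},"force":{"type":"number"}},"required":["rows"]}

```bash
mkdir -p pics; python3 - <<'E'
from workcell import monitor, imaging
import cv2, json
for n in("scene","top"):
    cv2.imwrite(f"pics/{n}0.png",imaging.read_camera(n)); p=imaging.camera_params(n); print(n,p)
s=monitor.read_state();print(s)
E
```

```text
scene {'fx': 578.2593489769936, 'fy': 578.2593489769936, 'cx': 318.92579177171837, 'cy': 244.70623472686626, 'T': array([[-0.05709671,  0.75490914, -0.65333924,  1.16088738],
       [ 0.99828776,  0.03483926, -0.04698703,  0.03572203],
       [-0.01270909, -0.65490337, -0.75560576,  0.77788936],
       [ 0.        ,  0.        ,  0.        ,  1.        ]])}
top {'fx': 593.6922550088912, 'fy': 593.6922550088912, 'cx': 318.55544004408165, 'cy': 234.30453111814475, 'T': array([[-0.02376311, -0.98877053,  0.14754033,  0.48589991],
       [-0.99957052,  0.0209678 , -0.02047279, -0.0059928 ],
       [ 0.01714929, -0.14796346, -0.98884413,  0.86495947],
       [ 0.        ,  0.        ,  0.        ,  1.        ]])}
{'time': 0.1, 'q': array([ 1.07512683e+00,  2.64682476e-01,  1.60526102e+00, -1.00489262e-05,
        1.27370354e+00, -3.68894112e-02]), 'joint_vel': array([-0.00156697, -0.00330936, -0.00215669, -0.00023079,  0.00158734,
        0.00317882]), 'joint_torque': array([ 2.64391174e-04, -5.16706574e+01, -3.68590343e+01, -1.61691776e-05,
        6.21295781e-03, -2.03248635e-05]), 'tool_pos': array([0.29860509, 0.60460948, 0.23007065]), 'tcp_rot': array([ 0.35820599,  1.54122675, -0.36134597]), 'wrist_force': array([ 0.49241151, -0.30962445, -0.67106524]), 'torque': array([-0.07119274,  0.01630697, -0.02154304]), 'width': 0.9987109813891034}
```

View pics/scene0.png

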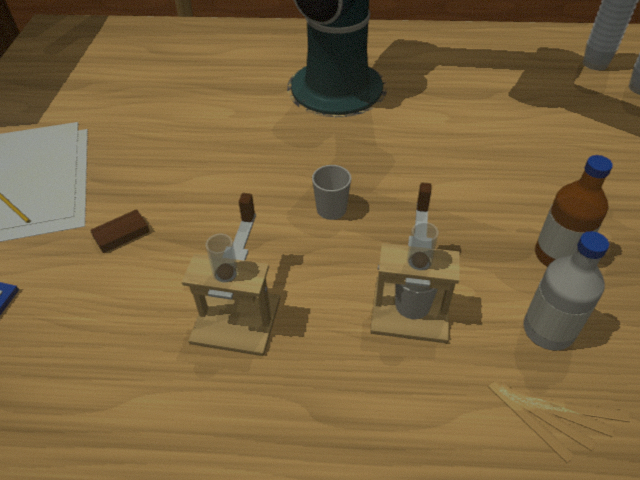

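View pics/top0.png

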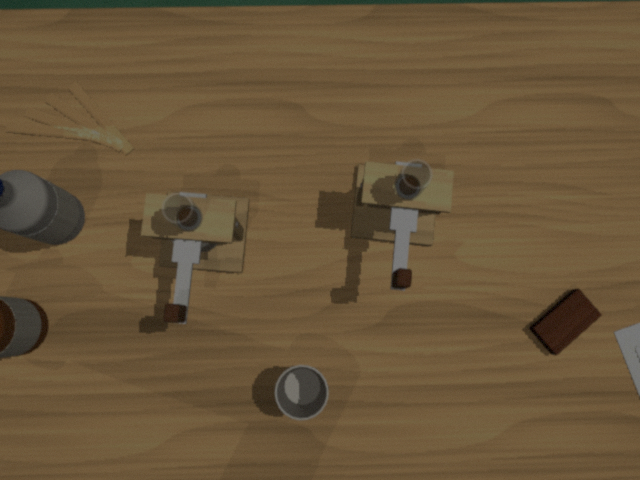

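Scene view: the dispenser with the cup under its deck is the right one, with its tab at about (424,197). The left one, tab (246,207), has no cup. In the top view the target is at left, with its tab at about (176,313) and its tube at about (185,212). A stray cup stands near (302,392).

```bash
cat > h.py <<'E'
import numpy as np, cv2
from workcell import imaging
def ray(n,u,v):
    p=imaging.camera_params(n);T=p["T"]
    d=T[:3,:3]@np.array([(u-p["cx"])/p["fx"],(v-p["cy"])/p["fy"],1]);return T[:3,3],d
def plane(n,u,v,z):
    o,d=ray(n,u,v);return o+d*(z-o[2])/d[2]
def tri(a,b):
    (o1,d1),(o2,d2)=ray("scene",*a),ray("top",*b)
    s=np.linalg.lstsq(np.c_[d1,-d2],o2-o1,rcond=None)[0];p,q=o1+s[0]*d1,o2+s[1]*d2
    return (p+q)/2,np.linalg.norm(p-q)
def blob(im,x0,y0,x1,y1,f):
    m=f(im[y0:y1,x0:x1].astype(int)).astype(np.uint8)
    k,l,st,c=cv2.connectedComponentsWithStats(m);i=1+st[1:,4].argmax()
    return c[i]+[x0,y0],st[i]+[x0,y0,0,0,0],(l==i)
dark=lambda a:(a[...,2]<100)&(a[...,2]-a[...,0]>20)&(a[...,1]<50)
E
python3 - <<'E'
from h import *
s=cv2.imread("pics/scene0.png");t=cv2.imread("pics/top0.png")
print(s[196,424],t[313,176],t[325,150],t[290,182],s[220,421])
cs=blob(s,405,170,445,225,dark);ct=blob(t,155,295,200,335,dark)
print(cs[:2],ct[:2]);print(tri(cs[0],ct[0]))
# bar direction: white bar in top view, z of bar ~0.1135..
a=t[235:325,160:215].astype(int);m=((a.min(2)>85)).astype(np.uint8)
for r in range(0,90,6):
    x=np.where(m[r])[0]; print(r+235,(x.min()+160,x.max()+160,len(x)) if len(x) else None)
big=cv2.resize(t[180:340,110:260],None,fx=4,fy=4,interpolation=cv2.INTER_CUBIC)[:, :]
b2=cv2.resize(s[170:290,370:470],None,fx=4,fy=4,interpolation=cv2.INTER_CUBIC)
cv=np.zeros((600,800,3),np.uint8);b=cv2.resize(t[180:330,140:240],None,fx=4,fy=4);cv[:600,:400]=b;b=cv2.resize(s[170:320,370:470],None,fx=4,fy=4);cv[:,400:]=b
cv2.imwrite("pics/c1.png",np.clip(cv.astype(int)*1.6,0,255).astype(np.uint8))
E
```

```text
[22 38 50] [28 37 55] [32 46 55] [105 109 111] [128 137 134]
(array([423.74452555, 197.31021898]), array([417, 184,  14,  27, 274])) (array([166.42741935, 315.89314516]), array([155, 303,  29,  28, 496]))
(array([0.49886127, 0.16021996, 0.13670204]), np.float64(0.010093044536153256))
235 None
241 (np.int64(174), np.int64(197), 22)
247 (np.int64(173), np.int64(199), 27)
253 (np.int64(173), np.int64(199), 27)
259 (np.int64(172), np.int64(198), 27)
265 (np.int64(178), np.int64(191), 14)
271 (np.int64(177), np.int64(190), 14)
277 (np.int64(176), np.int64(190), 15)
283 (np.int64(176), np.int64(189), 14)
289 (np.int64(175), np.int64(188), 14)
295 (np.int64(174), np.int64(188), 15)
301 (np.int64(173), np.int64(187), 15)
307 None
313 None
319 None
```

View pics/c1.png

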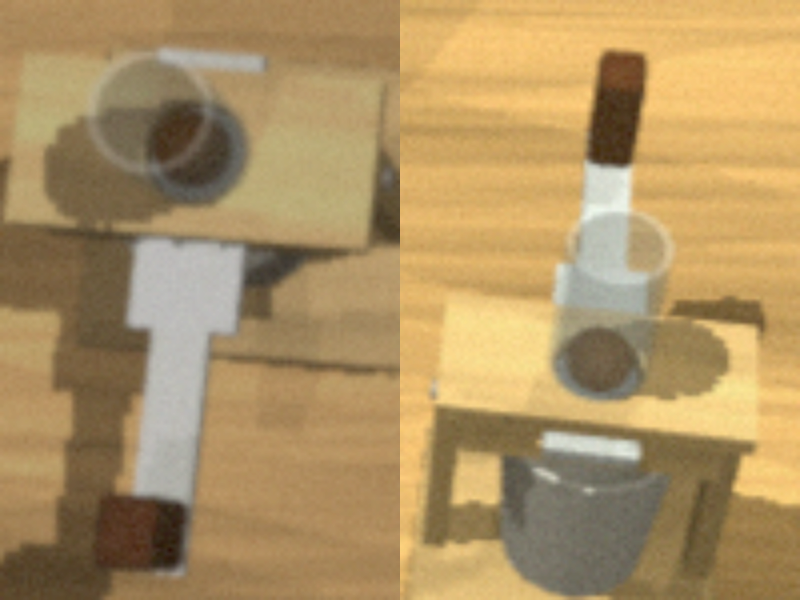

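```bash
python3 - <<'E'
from h import *
print("tabtop",plane("top",171.5,313.1,.1615),plane("scene",425.8,187.5,.1615),tri((425.8,187.5),(171.5,313.1)))
a,b=plane("top",180.3,301,.1165),plane("top",184.7,265,.1165);print("bar",a,b,"yaw",np.arctan2(*(b-a)[1::-1]))
for c in((189.2,217.5,.125),(177.8,208,.19)): print("tube",plane("top",*c))
print("tubetop scene",plane("scene",370+222/4,170+247/4,.19))
e,f=plane("top",140+27/4,180+52/4,.125),plane("top",140+385/4,180+82/4,.125);print("deck edge dir",np.arctan2(-(e-f)[0],(e-f)[1]))
print("stray cup rim",plane("top",302,392,.08))
E
```

```text
tabtop [0.50131742 0.15369976 0.1615    ] [0.50411986 0.15494252 0.1615    ] (array([0.50136295, 0.15489663, 0.1587723 ]), np.float64(0.001127157944081741))
bar [0.5170373  0.15316338 0.1165    ] [0.56204762 0.14811715 0.1165    ] yaw -0.11164660560077806
tube [0.62118473 0.14128385 0.125     ]
tube [0.62069507 0.14152884 0.19      ]
tubetop scene [0.62243062 0.14346342 0.19      ]
deck edge dir -0.10551790204888523
stray cup rim [0.39857467 0.00390499 0.08      ]
```

```bash
cat >> h.py <<'E'
from scipy.spatial.transform import Rotation as R
from workcell import monitor
def to(goal,yaw):
    s=monitor.read_state();Rc=R.from_rotvec(s["tcp_rot"])
    c,n=np.cos(yaw),np.sin(yaw)
    for sg in(1,-1):
        X=np.array([0,0,-1.]);Y=sg*np.array([-n,c,0]);Rg=R.from_matrix(np.c_[X,Y,np.cross(X,Y)])
        print("shift",Rc.inv().apply(goal-s["tool_pos"]).round(4),"turn",(Rc.inv()*Rg).as_rotvec().round(4))
E
python3 - <<'E'
from h import *
print(R.from_rotvec(monitor.read_state()["tcp_rot"]).as_matrix().round(3))
print("brown base",plane("scene",562,262,0),plane("scene",543,250,0))
for z in(.15,.2,.25):print(z,plane("scene",597,167,z),plane("scene",593,246,z))
to(np.array([.502,.1545,.23]),-.11)
E
```

```text
[[-0.001  0.443  0.897]
 [-0.002  0.897 -0.443]
 [-1.    -0.002 -0.   ]]
brown base [ 5.08342527e-01  4.08146012e-01 -1.11022302e-16] [4.82423196e-01 3.80931049e-01 1.11022302e-16]
0.15 [0.43185093 0.4349746  0.15      ] [0.60242971 0.38644363 0.15      ]
0.2 [0.48990546 0.40318138 0.2       ] [0.64690073 0.35851502 0.2       ]
0.25 [0.54796    0.37138815 0.25      ] [0.69137176 0.3305864  0.25      ]
shift [ 0.0007 -0.3135  0.3817] turn [-0.3488 -0.0004  0.002 ]
shift [ 0.0007 -0.3135  0.3817] turn [2.7928e+00 2.9000e-03 6.0000e-04]
```

>>> jog_arm([
  [-0.03,-0.01,0.012,-0.01,0,0,100],
  [-0.05,-0.03,0.036,-0.03,0,0,100],
  [-0.05,-0.055,0.067,-0.06,0,0,100],
  [-0.05,-0.08,0.098,-0.09,0,0,100],
  [-0.05,-0.105,0.128,-0.12,0,0,100],
  [-0.05,-0.13,0.158,-0.15,0,0,100],
  [-0.05,-0.155,0.188,-0.18,0,0,100],
  [-0.05,-0.18,0.219,-0.21,0,0,100],
  [-0.05,-0.205,0.25,-0.24,0,0,100],
  [-0.05,-0.23,0.28,-0.27,0,0,100],
  [-0.05,-0.255,0.311,-0.3,0,0,100],
  [-0.05,-0.28,0.341,-0.33,0,0,100],
  [-0.04,-0.3,0.366,-0.349,0,0,100],
  [-0.02,-0.31,0.378,-0.349,0,0.001,100],
  [0,-0.3135,0.382,-0.349,0,0.002,100],
  [0,-0.3135,0.382,-0.349,0,0.002,100],
  [0,-0.3135,0.382,-0.349,0,0.002,100],
])

```text
time: 1.8
tool_pos: [0.5017, 0.1543, 0.2302]
tcp_rot: [0.086, 1.571, -0.087]
wrist_force: [0.9, 1.3, 0.1]
width: 0.998
```

```bash
python3 - <<'E'
from h import *
s=imaging.read_camera("scene");cv2.imwrite("pics/s2.png",np.clip(cv2.resize(s[20:320,260:560],None,fx=2,fy=2).astype(int)*1.5,0,255).astype(np.uint8))
st=monitor.read_state();print(st["time"],st["tool_pos"],st["wrist_force"])
to(np.array([.502,.1545,.125]),-.11)
E
```

```text
1.85 [0.50236537 0.15473822 0.23122557] [ 0.70737744 -0.83843675 -0.49314956]
shift [ 0.1062 -0.0003 -0.0003] turn [ 0.0004 -0.0002 -0.0004]
shift [ 0.1062 -0.0003 -0.0003] turn [-3.1412e+00  6.0000e-04 -3.0000e-04]
```

View pics/s2.png

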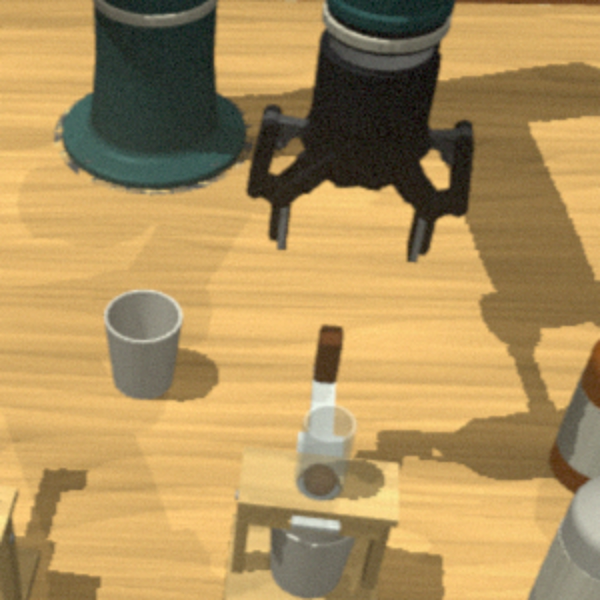

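The open gripper straddles the tab above it, and the way down is clear. Descending to the grasp now.

>>> jog_arm([
  [0.02,0,0,0,0,0,100],
  [0.04,0,0,0,0,0,100],
  [0.06,0,0,0,0,0,100],
  [0.08,0,0,0,0,0,100],
  [0.095,0,0,0,0,0,100],
  [0.105,0,0,0,0,0,100],
  [0.105,0,0,0,0,0,100],
], force=40)

```text
time: 2.55
tool_pos: [0.5016, 0.155, 0.1253]
tcp_rot: [0.085, 1.571, -0.086]
wrist_force: [-0.9, -0.7, 0.0]
width: 0.999
```

```bash
python3 - <<'E'
from h import *
s=imaging.read_camera("scene");t=imaging.read_camera("top")
a=cv2.resize(s[110:290,360:492],None,fx=3,fy=3);b=cv2.resize(t[180:360,110:242],None,fx=3,fy=3)
cv2.imwrite("pics/s3.png",np.clip(np.hstack([a,b]).astype(int)*1.6,0,255).astype(np.uint8))
st=monitor.read_state();print(st["time"],st["tool_pos"],st["wrist_force"])
E
```

```text
2.65 [0.5028402  0.15509357 0.12692046] [0.0864454  0.37101946 0.72852004]
```

View pics/s3.png

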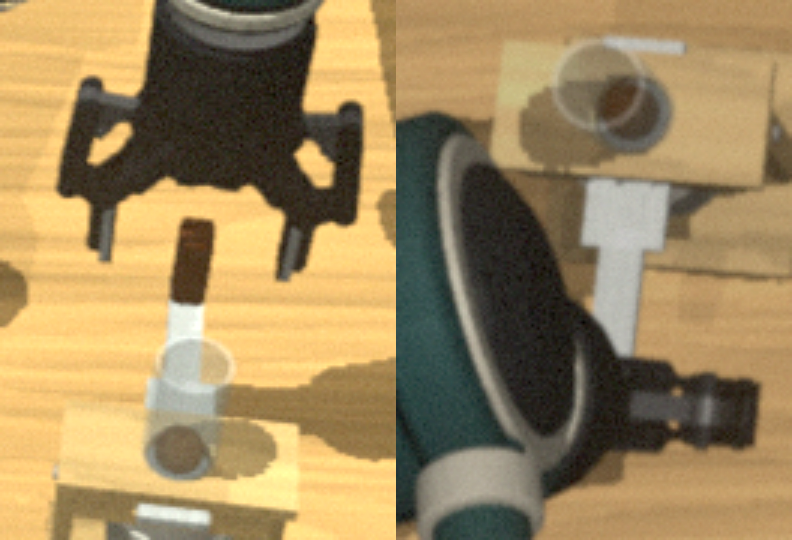

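The fingers stand on either side of the tab (tab at crop x≈193, pads at ≈103 and ≈290) and are centred. Closing the gripper.

>>> jog_arm([
  [0,0,0,0,0,0,50],
  [0,0,0,0,0,0,10],
  [0,0,0,0,0,0,0],
  [0,0,0,0,0,0,0],
  [0,0,0,0,0,0,0],
  [0,0,0,0,0,0,0],
  [0,0,0,0,0,0,0],
  [0,0,0,0,0,0,0],
], force=40)

```text
time: 3.45
tool_pos: [0.5029, 0.1544, 0.1273]
tcp_rot: [0.085, 1.568, -0.086]
wrist_force: [-0.6, -4.8, 4.6]
width: 0.201
```

```bash
python3 - <<'E'
from h import *
st=monitor.read_state();print(st["time"],st["tool_pos"],st["wrist_force"],st["width"]*85)
to(st["tool_pos"]+.05*np.array([-np.cos(.11),np.sin(.11),0]),-.11)
E
```

```text
3.45 [0.50291908 0.154434   0.12732067] [-0.61888752 -4.83575041  4.60206506] 17.06074271778902
shift [-0.      0.0001 -0.05  ] turn [0.0012 0.0009 0.0005]
shift [-0.      0.0001 -0.05  ] turn [-3.1404e+00 -7.0000e-04  1.4000e-03]
```

The opening reads about 17 mm, which matches the 18 mm tab, so it is held. Pulling now.

>>> jog_arm([
  [0,0,-0.004,0,0,0,0],
  [0,0,-0.01,0,0,0,0],
  [0,0,-0.016,0,0,0,0],
  [0,0,-0.022,0,0,0,0],
  [0,0,-0.028,0,0,0,0],
  [0,0,-0.034,0,0,0,0],
  [0,0,-0.04,0,0,0,0],
  [0,0,-0.045,0,0,0,0],
  [0,0,-0.048,0,0,0,0],
  [0,0,-0.048,0,0,0,0],
])

```text
time: 4.45
tool_pos: [0.4557, 0.1593, 0.1273]
tcp_rot: [0.084, 1.566, -0.086]
wrist_force: [5.0, -5.9, -2.1]
width: 0.202
```

>>> jog_arm([
  [0,0,-0.001,0,0,0,0],
  [0,0,-0.002,0,0,0,0],
  [0,0,-0.003,0,0,0,0],
  [0,0,-0.003,0,0,0,0],
  [0,0,-0.003,0,0,0,0],
])

```text
time: 4.95
tool_pos: [0.4535, 0.1594, 0.1273]
tcp_rot: [0.084, 1.564, -0.086]
wrist_force: [4.5, -4.4, -1.6]
width: 0.202
```

```bash
python3 - <<'E'
from h import *
s=imaging.read_camera("scene");t=imaging.read_camera("top")
a=cv2.resize(s[150:330,360:492],None,fx=3,fy=3);b=cv2.resize(t[180:360,110:242],None,fx=3,fy=3)
cv2.imwrite("pics/s4.png",np.clip(np.hstack([a,b]).astype(int)*1.6,0,255).astype(np.uint8))
st=monitor.read_state();print(st["time"],st["tool_pos"],st["wrist_force"],st["width"]*85)
d=st["tool_pos"]-[.5029,.1544,.1273];print("pull",-d[0]*np.cos(.11)+d[1]*np.sin(.11))
E
```

```text
5.05 [0.4534494  0.15944394 0.12730976] [ 4.43842277 -4.15417078 -1.35976635] 17.515547460283194
pull 0.049705438725695925
```

View pics/s4.png

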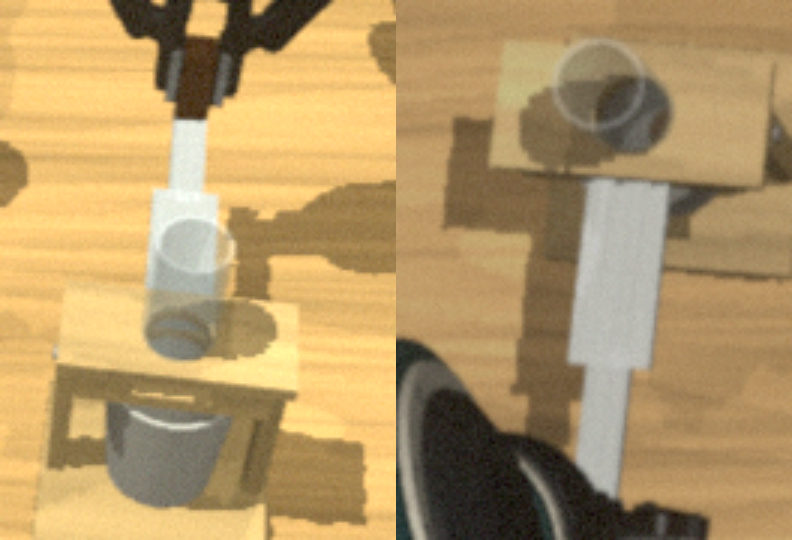

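The tube is now empty, so the ball has dropped. The force is still only about the spring's, so I'll pull a little further to meet the hard stop and hold there for over a second.

>>> jog_arm([
  [0,0,-0.001,0,0,0,0],
  [0,0,-0.002,0,0,0,0],
  [0,0,-0.002,0,0,0,0],
  [0,0,-0.002,0,0,0,0],
])

```text
time: 5.45
tool_pos: [0.4532, 0.1595, 0.1273]
tcp_rot: [0.084, 1.559, -0.085]
wrist_force: [8.2, -4.7, -3.4]
width: 0.204
```

>>> jog_arm([
  [0,0,-0.001,0,0,0,0],
  [0,0,-0.001,0,0,0,0],
  [0,0,-0.001,0,0,0,0],
  [0,0,-0.001,0,0,0,0],
  [0,0,-0.001,0,0,0,0],
  [0,0,-0.001,0,0,0,0],
  [0,0,-0.001,0,0,0,0],
  [0,0,-0.001,0,0,0,0],
  [0,0,-0.001,0,0,0,0],
  [0,0,-0.001,0,0,0,0],
  [0,0,-0.001,0,0,0,0],
  [0,0,-0.001,0,0,0,0],
  [0,0,-0.001,0,0,0,0],
  [0,0,-0.001,0,0,0,0],
])

```text
time: 6.85
tool_pos: [0.4533, 0.1595, 0.1273]
tcp_rot: [0.084, 1.557, -0.085]
wrist_force: [6.7, -3.8, -2.2]
width: 0.204
```

>>> jog_arm([
  [0,0,0.004,0,0,0,0],
  [0,0,0.01,0,0,0,0],
  [0,0,0.016,0,0,0,0],
  [0,0,0.022,0,0,0,0],
  [0,0,0.028,0,0,0,0],
  [0,0,0.034,0,0,0,0],
  [0,0,0.04,0,0,0,0],
  [0,0,0.044,0,0,0,0],
  [0,0,0.047,0,0,0,0],
  [0,0,0.047,0,0,0,0],
  [0,0,0.047,0,0,0,0],
])

```text
time: 7.95
tool_pos: [0.4997, 0.1546, 0.1274]
tcp_rot: [0.084, 1.557, -0.085]
wrist_force: [3.8, 2.2, -6.4]
width: 0.203
```

>>> jog_arm([
  [0,0,0,0,0,0,30],
  [0,0,0,0,0,0,60],
  [0,0,0,0,0,0,100],
  [0,0,0,0,0,0,100],
  [0,0,0,0,0,0,100],
  [0,0,0,0,0,0,100],
  [0,0,0,0,0,0,100],
  [0,0,0,0,0,0,100],
])

```text
time: 8.75
tool_pos: [0.4997, 0.1546, 0.1274]
tcp_rot: [0.084, 1.558, -0.085]
wrist_force: [-0.6, -0.0, 0.6]
width: 1.004
```

The fingers are open and clear. Rising straight up, then backing off a little.

>>> jog_arm([
  [-0.02,0,0,0,0,0,100],
  [-0.05,0,0,0,0,0,100],
  [-0.08,0,0,0,0,0,100],
  [-0.11,0,0,0,0,0,100],
  [-0.14,0,0,0,0,0,100],
  [-0.16,0,-0.02,0,0,0,100],
  [-0.16,0,-0.05,0,0,0,100],
  [-0.16,0,-0.06,0,0,0,100],
  [-0.16,0,-0.06,0,0,0,100],
])

```text
time: 9.65
tool_pos: [0.4372, 0.1613, 0.2866]
tcp_rot: [0.083, 1.557, -0.084]
wrist_force: [1.3, 0.1, -0.3]
width: 1.001
```

```bash
python3 - <<'E'
from h import *
s=imaging.read_camera("scene");t=imaging.read_camera("top")
a=cv2.resize(s[150:350,180:480],None,fx=2.6,fy=2.6)
cv2.imwrite("pics/s5.png",np.clip(a.astype(int)*1.6,0,255).astype(np.uint8))
c=blob(s,405,170,445,225,dark);print(c[:2])
st=monitor.read_state();print(st["time"],st["tool_pos"],st["wrist_force"])
E
```

```text
(array([423.67578125, 197.89453125]), array([417, 184,  14,  27, 256]))
9.75 [0.43843385 0.16120387 0.28627863] [0.910149   0.28080217 0.37628023]
```

View pics/s5.png

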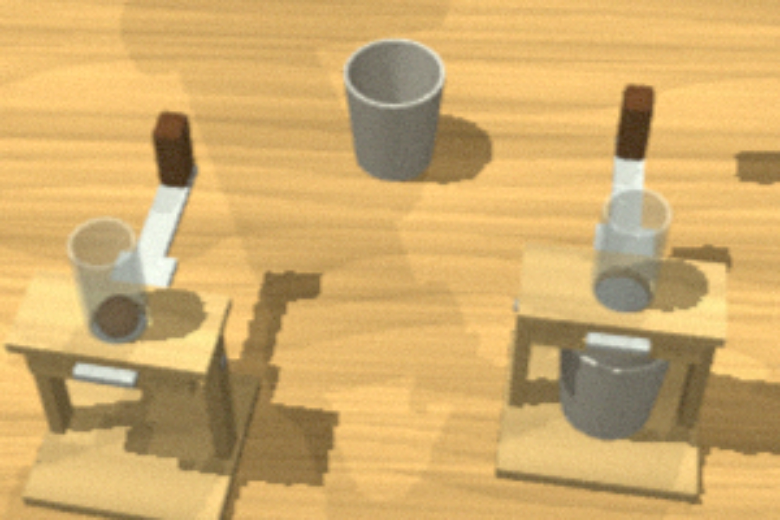

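The tab is back where it started: same bounding box, centroid (423.7,197.9) against (423.7,197.3) at the start. The tube is empty, the cup is upright, no ball lies on the table, and the other dispenser is unchanged. Handing in.

```bash
python3 -c "
from workcell import finish_job
print(finish_job())"
```

```text
the job is handed in; nothing more can be done
None
```

I pulled the slide of the dispenser with the cup to its hard stop, held it there over 1.4 s, guided it almost home and let go. I then backed the arm off and handed the job in at about 9.8 s.

- **Stop reached:** the tool had travelled about 50 mm. A further 2 mm of commanded pull moved it only 0.3 mm, and the force rose from about 4.5 N to 8 N.
- **Slide home:** the tab is back in the same place in the scene picture, within 1 pixel of where it started.
- **Ball:** the tube is empty and no ball shows on the table. The deck hides the inside of the cup, so I did not see the ball in it directly.
- **Rest of the scene:** the cup stands upright, and the other dispenser's slide is still shut with its ball in the tube.

No check failed. One early automatic two-view measurement of the tab was 10 mm out because its shadow got into the colour mask. I replaced it with a corner-based one, where the two views agreed to about 1 mm and the distance to the tube came out at the given 120 mm.

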